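Gauge the depth of an album's binding post

ROBOT

A 6-joint arm with a two-finger parallel gripper is mounted at the origin on the work surface. World frame = base frame: x ahead of the robot, y to its left, z up, the work surface at z = 0. Lengths are in m, angles in rad, forces in N, time in s.
With the tool pointing down it reaches from about 0.35 to 0.725 m from the base axis. Payload 6 kg.
Tool frame: the origin (TCP) lies midway between the tips of the shut fingers; the grasp point (between the pads) lies 19 mm behind it (bot.grip_point_offset is the distance from the TCP to the grasp point, in m); z points along the fingers, y is the line along which they close (so a half turn about z gives the same grasp; the last joint's range is limited). The gripper opens to 85 mm and grips with 20 to 120 N. Pads are 22 mm wide; open, the fingers measure 114 mm over their backs; the gripper's body (76 mm by 85 mm) begins 54 mm behind the grasp point. The pads swing forward as they close: fully open they stand 13 mm farther back than shut.
Start: joints at [1.556, 0.04, 0.085, 0, -1.615, -0.334], TCP at [0.205, 0.564, 0.231] pointing down, gripper open.
Joint ranges: [-2.56, 2.56], [-1.29, 2.01], [-1.08, 1.49], [-3.29, 1.98], [-2.81, -0.18], [-2.99, 2.99]. Speed limits (rad/s): [2.57, 2.57, 3.01, 3.14, 3.14, 3.14].

INTERFACE

Orientations are given as a 3x3 rotation matrix whose columns are the frame's x, y, z axes.
In Python, from cell import readout, capture, ticket, find_in, outline_of, bot gives the robot as it stands.
- The arm moves only by the tool carry_out, never from a script. Its arguments are lists of equal length, an entry for each row: "delta_pos": the shift along the tool's x, y, z as a fraction of full scale, a list of three; "rotation": the turn, a rotation vector about the tool's x, y, z as a fraction of full scale, a list of three; "claw": the gripper command: -1 is shut, 1 is fully open, values between are in proportion. In form: {"delta_pos": [[dx, dy, dz], ...], "rotation": [[ax, ay, az], ...], "claw": [claw, ...]}. A call has 1 to 5 rows; each row shifts and turns the commanded pose from where the row before left it, along the tool's axes as they then stand; what a row does not reach is not made up. Full scale, the value 1, is 0.2 m for a shift and 90 degrees for a turn. A row lasts 1/12 s, in which the tool goes at most 41.7 mm and 7.16 degrees, less where a joint would pass 70% of its speed; a pose out of reach is approached as far as the arm can. A call with a number of a shift or a turn outside -1 to 1 is refused whole. A call with a gripper value outside its range is refused whole. The fingers move at their own pace and stop on an object; "force" is the grip in N (left out, the last holds). Time passes only in rows, so rows that do not move let the fingers close. It gives the time, the measured TCP pose, the force, the opening and the grip force at its end, in the units of the state.
- readout.get_state(): the state, without advancing time (a new reading comes with each control period).
- capture(name): name is "scene" or "side" or "wrist"; returns a dict with "color" (480x640x3 uint8, red, green, blue), "intrinsics" (3x3 intrinsics, pixels), "rvec" (rotation vector, rad) and "tvec" (3), from world to camera coordinates, as OpenCV has them. Camera axes: x right, y down, z forward; pixel columns grow to the right and rows downward; lengths in m; the calibration is good to about 2 mm. A picture is of the moment at which its call begins. There is no depth.
- ticket.job_done(): hands the job in; it is judged then, once.
Trained networks look in the newest picture that a camera, given by its name, has taken for a name from the list of things; names that differ only in an ending like _2 or _b are one class to them, and where a whole thing is asked for, a point or a joint stands for the part that bears it (a point fixed in the world has none). Each returns a list of dicts, best first, with "confidence" (0 to 1); they miss things now and then, are a little off and sometimes report something else, mostly with a low value. They report only what shows in the picture. A call takes as long as a camera call.
- find_in(camera, query): "point" ([column, row] in pixels, amid what is visible of it).
- outline_of(camera, query): "mask" (480x640 bool, what is visible of it) and "point" ([column, row] in pixels, amid what is visible of it).
The state is a dict: "clock": time; "joint_positions": joint angles; "dq": joint speeds; "joint_torque": joint torques, N m; "tcp_pos": TCP position; "tcp_rot": TCP orientation; "wrist_force": force on the tool from outside, world axes, zero at the start; "wrist_torque": the same for the moment, N m; "grip_width": finger opening in m; "finger_force": force on a finger pad.
Only numpy, scipy, OpenCV 4.12 (cv2) and the standard library are available. Lean on these libraries where they do the work, as an engineer would, in place of code of your own. Each camera call takes 0.05 s, during which the arm holds its last target. There are 200 camera calls.

TASK

Take the depth rod (the tallest piece in the wooden stand) and slide it into the hole in the brass plate on the album's spine, pushing gently but steadily past the stiff inner barrel until it rests on the solid bottom, and leave it standing there. Then set the opening of the slide gauge to the length of rod that is left showing above the brass plate, up to its very top. Do not force the rod once it has bottomed, and leave everything else where it is.

Things in the scene. Friction and masses are not known exactly. Their poses are not given: they have to be found in the camera images.
- rod: Depth rod: plain steel, 120 mm long, about 80 g, the tallest of three upright things in the wooden stand. Shaft 10 mm across with a chamfered foot; the top 34 mm is a thicker round grip 14 mm across. Origin at the centre of its lower end, z along the rod to the grip. It stands 30 mm deep in the stand, its top 130 mm above the desk. Any of the three holes may hold it.
- rod_tip (a point): Centre of the rod's lower end (foot). In the bore the foot first lands, 10 to 25 mm down, on the inner barrel of the telescoping binding post, and must push it along against a steady drag of about 5 N (more than the rod's weight; it does not spring back) until the foot stops on the rigid floor.
- rod_top (a point): Centre of the rod's top end, 120 mm above the foot.
- stand: Fixed wooden block 130 (x) x 50 (y) x 40 mm high, three upright 12 mm holes in a row along its x at -40, 0 and +40 mm. Origin at the centre of its underside.
- album: Fixed thick closed album with black covers, 240 mm along its x (the spine edge) and 212 mm in y, cover 70 mm above the desk. Origin on the desk straight under the bore, which lies mid-spine; the pages extend to the album's +y, the spine edge is at -27 mm. z up.
- bore_mouth (a point): Centre of the mouth of the upright blind bore, on the top face of the square brass plate (44 mm) set in the album's spine edge, 73 mm above the desk. Bore 12 mm across with a 3 mm chamfer at the mouth. Its rigid floor lies 35 to 62 mm below the mouth, differently each time and neither visible nor reported (bore_floor, bore_bottom in the rules); over about 25 N on it harms the post.
- gauge: Fixed aluminium slide gauge, a flat rail 190 x 36 mm, 14 mm high, with a tick every 10 mm. Origin on the desk under the inner face of the fixed jaw (30 mm high); the moving jaw slides along the gauge's +x, opening the gauge. z up.
- cursor (a joint): Opening of the slide gauge in m: the gap between the inner faces of the fixed and the moving jaw, 0 (touching) to 0.12. The moving jaw stays where it is left; drag about 2.5 N. (gauge_reading in the rules is a point that far above the brass plate's face, not reported.)
- cursor_grip (a point): Grip point on the steel moving jaw: its upright tab is 24 mm along the slide and 14 mm thick across it, its top 71 mm above the desk, its foot at 29 mm. The point is the tab's centre, 55 mm above the desk, 12 mm further along the gauge's +x than the jaw's inner face.
- pin: Short plain steel pin, 10 mm across and 65 mm long, in another hole of the stand (its top 75 mm above the desk); leave alone.
- pencil: Short dark pencil stub, 8 mm across and 70 mm long, in another hole of the stand (its top 80 mm above the desk); leave alone.
- loupe: Round magnifier, 56 mm across and 16 mm thick with a short handle, lying on the album cover; leave alone.
- brush: Brush lying at the right of the desk; leave alone.

How it is judged:
By the outcome, as a careful person would: the job done as asked, in the order asked, and still so for the second after the job is handed in, with the robot touching nothing.
It also fails if it takes over 64 s, if anything falls off the work surface, if the arm or the gripper's body presses on something with over 40 N, if the wrist force passes 120 N, or if a joint passes its speed limit or range.

## Working session

There is one attempt and no reset: what is moved stays moved. The work goes in short steps, Python scripts to look and compute and a tool call to move; the robot and the scene stay as the last step left them, time stands still between calls to the robot, and variables do not carry over. Pictures are saved under pics/ and viewed, at most 10 in all, crops included, and the job is handed in when it is done.

Besides the shell and the picture viewer there is one more tool, called after "Emit:" as name(argument=value, ...), one argument or row to a line, values as JSON. carry_out: Moves the arm, as the interface text tells. Shift numbers are shares of 0.2 m and turn numbers shares of 90 degrees, none past 1 either way. Its arguments: {"type":"object","properties":{"delta_pos":{"type":"array","items":{"type":"array","items":{"type":"number"}}},"rotation":{"type":"array","items":{"type":"array","items":{"type":"number"}}},"claw":{"type":"array","items":{"type":"number"}},"force":{"type":"number"}},"required":["delta_pos","rotation","claw"]}

```bash
mkdir -p pics; ls; cat > h.py <<'E'
import numpy as np,cv2
from cell import readout,capture,ticket,find_in,outline_of,bot
def save(n,f):
    c=capture(n); cv2.imwrite('pics/'+f,c['color'][:,:,::-1]); return c
def ray(c,p):
    R=cv2.Rodrigues(np.array(c['rvec'],float))[0]; t=np.array(c['tvec'],float).ravel()
    K=np.array(c['intrinsics']); d=R.T@np.linalg.inv(K)@np.array([p[0],p[1],1.]); return -R.T@t,d
def atz(c,p,z):
    o,d=ray(c,p); return o+d*(z-o[2])/d[2]
def proj(c,P):
    return cv2.projectPoints(np.array(P,float).reshape(-1,3),np.array(c['rvec'],float),np.array(c['tvec'],float),np.array(c['intrinsics'],float),None)[0].reshape(-1,2)
def tri(cps):
    A=np.zeros((3,3));b=np.zeros(3)
    for c,p in cps:
        o,d=ray(c,p); d=d/np.linalg.norm(d); M=np.eye(3)-np.outer(d,d); A+=M;b+=M@o
    return np.linalg.solve(A,b)
E
python3 - <<'E'
from h import *
np.set_printoptions(precision=4,suppress=True)
s=readout.get_state(); print(s['clock'],s['tcp_pos'],s['tcp_rot'],s['wrist_force'],s['grip_width'])
C={n:save(n,n+'0.png') for n in ('scene','side','wrist')}
for n in C:
    print(n,ray(C[n],(320,240)))
    for q in ('rod','stand','album','bore_mouth','gauge','cursor','cursor_grip','rod_top','pin','pencil','loupe'):
        try: print(q,[(np.round(r['point'],1).tolist(),round(r['confidence'],2)) for r in find_in(n,q)[:3]])
        except Exception as e: print(q,e)
E
```

```text
pics
0.0 [0.2049 0.5636 0.2303] [[ 0.9398 -0.3418 -0.0005]
 [-0.3418 -0.9398 -0.0017]
 [ 0.0001  0.0018 -1.    ]] [0.631  0.1476 0.5197] 0.08557906420783673
scene (array([ 1.0664, -0.4178,  0.8062]), array([-0.5962,  0.3415, -0.7268]))
rod [([351.4, 250.2], 0.46)]
stand [([365.4, 287.1], 0.69)]
album [([440.7, 212.0], 0.73)]
bore_mouth [([444.2, 210.8], 0.74)]
gauge [([275.0, 316.8], 0.82), ([362.9, 284.0], 0.58), ([441.9, 212.1], 0.18)]
cursor [([264.5, 293.9], 0.63)]
cursor_grip [([260.7, 297.0], 0.66)]
rod_top [([352.9, 246.5], 0.46)]
pin [([263.6, 293.8], 0.21)]
pencil [([364.1, 269.0], 0.39), ([266.7, 294.0], 0.28)]
loupe [([447.2, 181.4], 0.87)]
side (array([ 0.1641, -0.736 ,  0.9531]), array([ 0.3165,  0.5927, -0.7406]))
rod [([323.4, 232.5], 0.58)]
stand [([337.9, 252.8], 0.91), ([370.0, 336.1], 0.36)]
album [([253.7, 170.6], 0.89)]
bore_mouth [([254.5, 173.4], 0.82), ([354.9, 334.0], 0.2)]
gauge [([370.7, 334.3], 0.84), ([323.8, 234.6], 0.59)]
cursor [([354.5, 341.4], 0.77), ([334.3, 254.8], 0.72), ([323.7, 233.2], 0.71)]
cursor_grip [([356.2, 334.7], 0.72), ([233.8, 147.4], 0.22)]
rod_top [([322.3, 233.5], 0.57)]
pin [([353.4, 230.7], 0.62)]
pencil [([338.6, 242.2], 0.45)]
loupe [([230.0, 150.0], 0.81), ([354.9, 334.4], 0.27)]
wrist (array([0.2807, 0.5368, 0.3717]), array([-0.3125,  0.1134, -0.9433]))
rod []
stand []
album []
bore_mouth []
gauge []
cursor []
cursor_grip []
rod_top []
pin []
pencil []
loupe []
```

View pics/scene0.png

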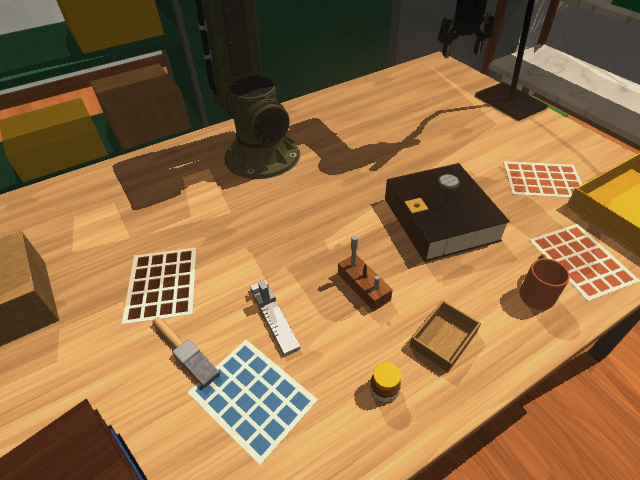

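View pics/side0.png

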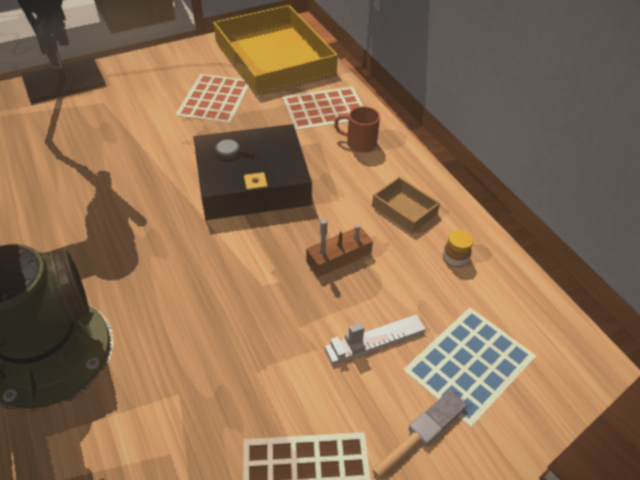

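Scene and side show the rod in the stand hole nearest the robot (top at 354,238 / 323,222), the brass plate at (416,205) / (256,181), and the gauge with its jaw nearly shut at (264,290) / (355,335).

```bash
python3 - <<'E'
from h import *
np.set_printoptions(precision=4,suppress=True)
C={n:capture(n) for n in ('scene','side')}
M={}
for n,roi,tp in (('scene',(380,450,180,230),(354,238)),('side',(230,285,165,200),(323,221.5))):
    c=C[n]; im=c['color'].astype(int)
    x0,x1,y0,y1=roi
    m=(im[:,:,0]>130)&(im[:,:,2]<110)&(im[:,:,0]-im[:,:,2]>70); k=np.zeros_like(m);k[y0:y1,x0:x1]=1;m&=k
    q=cv2.minAreaRect(np.argwhere(m)[:,::-1].astype(np.float32)); 
    h=cv2.convexHull(np.argwhere(m)[:,::-1].astype(np.int32)); mm=cv2.moments(h); ct=(mm['m10']/mm['m00'],mm['m01']/mm['m00'])
    ap=cv2.approxPolyDP(h,4,True)[:,0]
    print(n,m.sum(),'plate',ct,atz(c,ct,.073),'corners',[atz(c,a,.073)[:2].round(4).tolist() for a in ap])
    print('rodtop',atz(c,tp,.13))
    for q in ('rod','stand','gauge','cursor'):
        o=outline_of(n,q)
        if o:
            m=o[0]['mask']; M[n,q]=m; yx=np.argwhere(m)
            print(q,o[0]['confidence'],m.sum(),'bbox',yx.min(0)[::-1],yx.max(0)[::-1])
            if q=='rod': t=yx[yx[:,0]<=yx[:,0].min()+2].mean(0)[::-1]; print(' top',t,atz(c,t,.13))
            if q in('gauge','stand'): 
                z=.014 if q=='gauge' else .04
                P=np.array([atz(c,a[::-1],z)[:2] for a in yx],np.float32); print(cv2.minAreaRect(P))
np.savez('m.npz',**{a+b:v for (a,b),v in M.items()})
def up(n,roi,f=8):
    x0,x1,y0,y1=roi; return cv2.resize(C[n]['color'][y0:y1,x0:x1],None,fx=f,fy=f,interpolation=cv2.INTER_CUBIC)
a=up('scene',(240,310,270,360),6);b=up('side',(320,430,310,365),3.3*1)
H=cv2.resize(b,(380,190)); 
cv2.imwrite('pics/g1.png',np.hstack([a,cv2.copyMakeBorder(H,0,a.shape[0]-190,0,0,cv2.BORDER_CONSTANT)])[:,:,::-1])
E
```

```text
scene 454 plate (397.24769666902904, 204.5813843609733) [0.4669 0.1491 0.073 ] corners [[0.5164, 0.2018], [0.5116, 0.0627], [0.367, 0.1712], [0.4788, 0.2117]]
rodtop [ 0.5461 -0.0367  0.13  ]
rod 0.54 159 bbox [351 236] [357 265]
 top [354.     237.1053] [ 0.544  -0.0352  0.13  ]
stand 0.78 1500 bbox [337 256] [392 309]
((0.5940329432487488, -0.04051142930984497), (0.14922994375228882, 0.07172669470310211), 2.9094395637512207)
gauge 0.74 1424 bbox [251 280] [299 355]
((0.5497586131095886, -0.2448500543832779), (0.04324498027563095, 0.2006203830242157), 84.6531982421875)
cursor 0.88 294 bbox [256 281] [274 305]
side 293 plate (255.00113960113958, 180.1037037037037) [0.493  0.1864 0.073 ] corners [[0.5082, 0.1617], [0.4679, 0.1707], [0.4778, 0.2121], [0.5191, 0.2031]]
rodtop [ 0.5426 -0.0374  0.13  ]
rod 0.7 225 bbox [320 219] [328 254]
 top [324.     220.2667] [ 0.5458 -0.0353  0.13  ]
stand 0.86 1882 bbox [306 229] [373 277]
((0.5766674280166626, -0.04907258599996567), (0.14713530242443085, 0.08138199150562286), 2.678415536880493)
gauge 0.96 2338 bbox [325 314] [426 364]
((0.5484359860420227, -0.2371833324432373), (0.0663142204284668, 0.19597230851650238), 85.25572967529297)
cursor 0.88 406 bbox [346 324] [364 353]
```

View pics/g1.png

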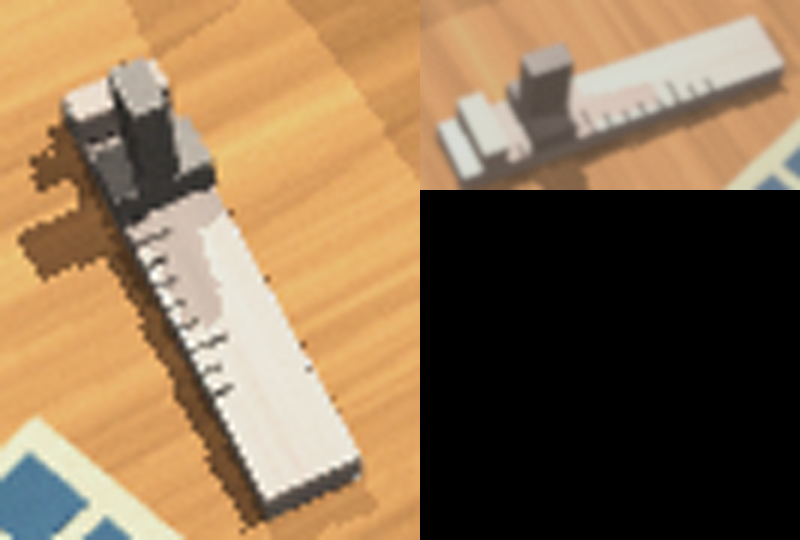

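Emit:
carry_out(
  delta_pos=[
    [0, 0, 0],
    [0, 0, 0],
    [0, 0, 0],
    [0.127, 0.157, 0],
    [0.127, 0.157, 0],
  ],
  rotation=[
    [0, 0, -0.074],
    [0, 0, -0.074],
    [0, 0, -0.074],
    [0, 0, 0],
    [0, 0, 0],
  ],
  claw=[1, 1, 1, 1, 1],
)

```text
clock: 2.72
tcp_pos: [0.2553, 0.5009, 0.2301]
tcp_rot: [[1.0, 0.003, -0.0], [0.003, -1.0, -0.002], [-0.0, 0.002, -1.0]]
wrist_force: [1.2, 0.7, 0.5]
grip_width: 0.0854
finger_force: 0.0
```

Emit:
carry_out(
  delta_pos=[
    [0.127, 0.157, 0],
    [0.127, 0.157, 0],
    [0.127, 0.157, 0],
    [0.127, 0.157, 0],
    [0.127, 0.157, 0],
  ],
  rotation=[
    [0, 0, 0],
    [0, 0, 0],
    [0, 0, 0],
    [0, 0, 0],
    [0, 0, 0],
  ],
  claw=[1, 1, 1, 1, 1],
)

```text
clock: 3.13
tcp_pos: [0.3836, 0.3424, 0.2316]
tcp_rot: [[1.0, 0.0, 0.0], [0.0, -1.0, 0.001], [0.0, -0.001, -1.0]]
wrist_force: [1.2, 0.5, 0.1]
grip_width: 0.0852
finger_force: 0.0
```

Emit:
carry_out(
  delta_pos=[
    [0.127, 0.157, 0],
    [0.127, 0.157, 0],
    [0.127, 0.157, 0],
    [0.127, 0.157, 0],
    [0.127, 0.157, 0],
  ],
  rotation=[
    [0, 0, 0],
    [0, 0, 0],
    [0, 0, 0],
    [0, 0, 0],
    [0, 0, 0],
  ],
  claw=[1, 1, 1, 1, 1],
)

```text
clock: 3.55
tcp_pos: [0.5107, 0.1852, 0.2317]
tcp_rot: [[1.0, 0.0, 0.001], [0.0, -1.0, 0.001], [0.001, -0.001, -1.0]]
wrist_force: [0.5, 0.5, 0.3]
grip_width: 0.0851
finger_force: 0.0
```

```bash
python3 - <<'E'
from h import *
np.set_printoptions(precision=4,suppress=True)
s=readout.get_state(); print(s['clock'],s['tcp_pos'],s['tcp_rot'],s['joint_positions'])
c=save('wrist','w1.png'); print(ray(c,(320,240)), proj(c,[[.493,.187,.073]]))
print(find_in('wrist','bore_mouth'))
import pickle;pickle.dump(c,open('w1.pkl','wb'))
E
```

```text
3.55 [0.5107 0.1852 0.2317] [[ 1.      0.0001  0.0007]
 [ 0.0001 -1.      0.0005]
 [ 0.0007 -0.0005 -1.    ]] [ 0.7181 -0.1116 -0.0623  0.0001 -1.6192  0.8528]
(array([0.5913, 0.1861, 0.3731]), array([-0.3316,  0.0013, -0.9436])) [[319.3753 231.3892]]
[{'point': [225.7, 172.7], 'confidence': 0.73}]
```

View pics/w1.png

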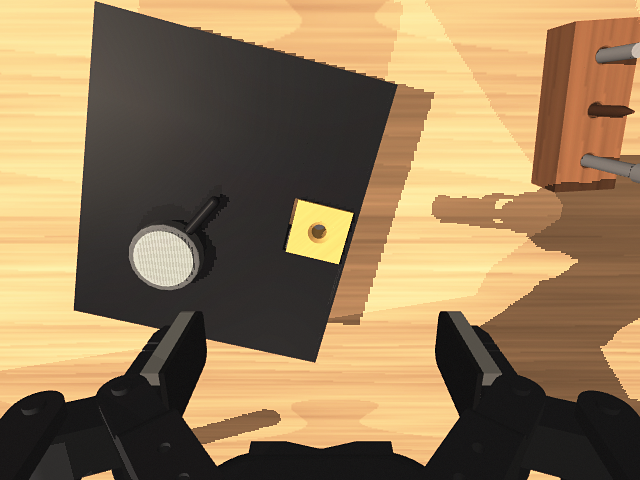

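The wrist view shows the bore at about (318.5, 231.5), agreeing with the side estimate (0.493, 0.187), and the rod as the nearest-to-robot item in the stand at right.

Emit:
carry_out(
  delta_pos=[
    [0.042, 0.184, 0],
    [0.042, 0.184, 0],
    [0.042, 0.184, 0],
    [0.042, 0.184, 0],
    [0.042, 0.184, 0],
  ],
  rotation=[
    [0, 0, 0],
    [0, 0, 0],
    [0, 0, 0],
    [0, 0, 0],
    [0, 0, 0],
  ],
  claw=[1, 1, 1, 1, 1],
)

```text
clock: 4.07
tcp_pos: [0.5518, 0.0017, 0.2316]
tcp_rot: [[1.0, 0.001, 0.001], [0.001, -1.0, 0.0], [0.001, -0.0, -1.0]]
wrist_force: [0.9, 0.5, 0.1]
grip_width: 0.0853
finger_force: 0.0
```

Emit:
carry_out(
  delta_pos=[
    [0.042, 0.184, 0],
    [0, 0, 0],
  ],
  rotation=[
    [0, 0, 0],
    [0, 0, 0],
  ],
  claw=[1, 1],
)

```text
clock: 4.23
tcp_pos: [0.5605, -0.0386, 0.2312]
tcp_rot: [[1.0, -0.005, -0.0], [-0.005, -1.0, -0.001], [-0.0, 0.001, -1.0]]
wrist_force: [-0.7, 1.3, 0.1]
grip_width: 0.0852
finger_force: 0.0
```

```bash
python3 - <<'E'
from h import *
import pickle
np.set_printoptions(precision=4,suppress=True)
c=pickle.load(open('w1.pkl','rb')); im=c['color'].astype(int)
m=(im[:,:,0]>170)&(im[:,:,0]-im[:,:,2]>90); k=np.zeros_like(m);k[190:272,280:358]=1; m&=k
n,l,st,ct=cv2.connectedComponentsWithStats(m.astype(np.uint8)); i=1+st[1:,4].argmax()
P=np.argwhere(l==i)[:,::-1]; h=cv2.convexHull(P.astype(np.int32)); ap=cv2.approxPolyDP(h,5,True)[:,0]
print(ap); W=np.array([atz(c,a,.073) for a in ap]); print(W, W.mean(0))
# hole: dark inside
g=cv2.cvtColor(c['color'],cv2.COLOR_RGB2GRAY)
hm=np.zeros_like(m); hm[218:246,305:333]=True; d=hm&(l!=i); print('hole',np.argwhere(d).mean(0)[::-1],atz(c,np.argwhere(d).mean(0)[::-1],.073), (g[225:240,310:328]<120).sum())
s=readout.get_state(); print(s['clock'],s['tcp_pos'])
c=save('wrist','w2.png'); print(proj(c,[[.5448,-.0363,.13],[.5448,-.0363,.04]]))
for q in ('rod','pin','pencil','stand'):
    print(q,[(o['point'],o['confidence']) for o in find_in('wrist',q)])
pickle.dump(c,open('w2.pkl','wb'))
E
```

```text
[[353 213]
 [338 263]
 [286 251]
 [298 199]]
[[0.508  0.1611 0.073 ]
 [0.4663 0.172  0.073 ]
 [0.4765 0.2136 0.073 ]
 [0.519  0.2034 0.073 ]] [0.4924 0.1875 0.073 ]
hole [317.66 230.96] [0.4933 0.1883 0.073 ] 140
4.2333 [ 0.5605 -0.0386  0.2312]
[[317.9431 255.9088]
 [318.4739 217.0938]]
rod [([315.3, 242.2], 0.9)]
pin [([309.7, 122.0], 0.68)]
pencil [([318.5, 244.8], 0.67)]
stand [([312.4, 161.9], 0.85)]
```

View pics/w2.png

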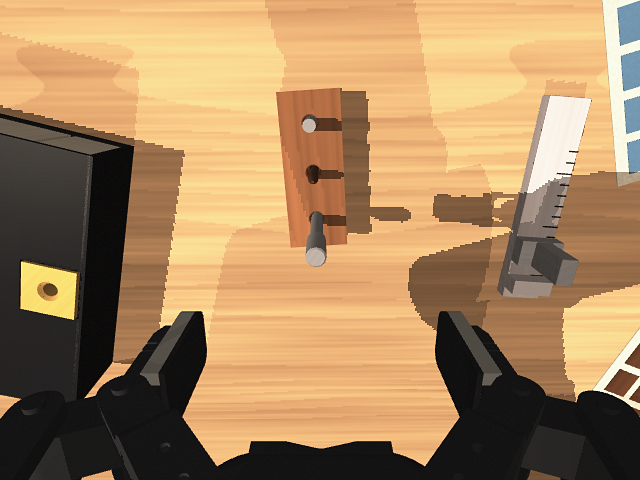

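Emit:
carry_out(
  delta_pos=[
    [-0.08, -0.016, 0.16],
    [0, 0, 0.18],
    [0, 0, 0.18],
    [0, 0, 0.17],
    [0, 0, 0],
  ],
  rotation=[
    [0, 0, 0],
    [0, 0, 0],
    [0, 0, 0],
    [0, 0, 0],
    [0, 0, 0],
  ],
  claw=[1, 1, 1, 1, 1],
)

```text
clock: 4.9
tcp_pos: [0.5398, -0.0293, 0.0855]
tcp_rot: [[1.0, 0.002, -0.012], [0.002, -1.0, -0.0], [-0.012, 0.0, -1.0]]
wrist_force: [-1.0, -0.7, -2.3]
grip_width: 0.0851
finger_force: 0.0
```

```bash
python3 - <<'E'
from h import *
np.set_printoptions(precision=4,suppress=True)
s=readout.get_state(); print(s['clock'],s['tcp_pos'],s['wrist_force'])
c=save('wrist','w3.png'); print(proj(c,[[.5445,-.0355,.13],[*s['tcp_pos'][:2],.13]]),find_in('wrist','rod_top'))
E
```

```text
4.9 [ 0.5398 -0.0293  0.0855] [-0.9997 -0.7138 -2.3294]
[[344.684  379.1826]
 [322.9434 392.3516]] [{'point': [337.6, 341.0], 'confidence': 0.88}]
```

View pics/w3.png

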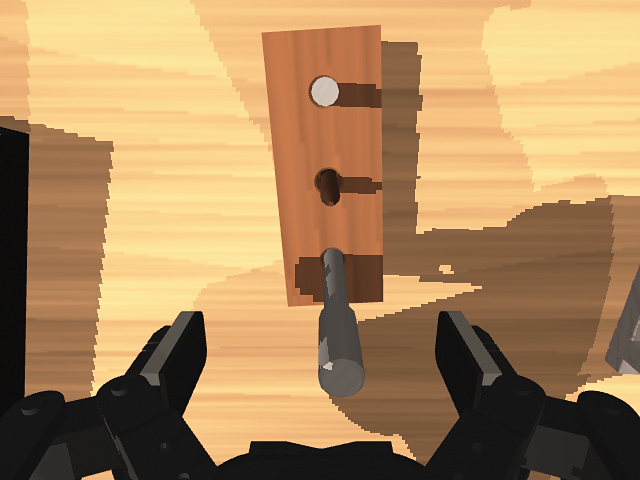

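The rod top shows at about (341, 377), between the open fingers; predicted (345, 379), so it is at about (0.545, -0.0345).

Emit:
carry_out(
  delta_pos=[
    [0, 0, 0],
    [0, 0, 0],
  ],
  rotation=[
    [0, 0, 0],
    [0, 0, 0],
  ],
  claw=[1, 1],
)

```text
clock: 5.17
tcp_pos: [0.5459, -0.03, 0.0967]
tcp_rot: [[1.0, 0.001, 0.005], [0.001, -1.0, 0.0], [0.005, -0.0, -1.0]]
wrist_force: [0.3, 0.4, 0.6]
grip_width: 0.0853
finger_force: 0.0
```

Emit:
carry_out(
  delta_pos=[
    [0.002, 0.022, 0],
    [0, 0, 0],
    [0, 0, 0],
    [0, 0, 0],
  ],
  rotation=[
    [0, 0, 0],
    [0, 0, 0],
    [0, 0, 0],
    [0, 0, 0],
  ],
  claw=[1, 1, 1, 1],
)

```text
clock: 5.5
tcp_pos: [0.5448, -0.0351, 0.0938]
tcp_rot: [[1.0, -0.0, 0.001], [-0.0, -1.0, 0.0], [0.001, -0.0, -1.0]]
wrist_force: [-0.1, -0.6, -0.4]
grip_width: 0.0853
finger_force: 0.0
```

Emit:
carry_out(
  delta_pos=[
    [0, 0, 0],
    [0, 0, 0],
    [0, 0, 0],
    [0, 0, 0],
    [0, 0, 0],
  ],
  rotation=[
    [0, 0, 0],
    [0, 0, 0],
    [0, 0, 0],
    [0, 0, 0],
    [0, 0, 0],
  ],
  claw=[-1, -1, -1, -1, -1],
  force=40,
)

```text
clock: 5.92
tcp_pos: [0.5446, -0.035, 0.0933]
tcp_rot: [[1.0, 0.0, -0.0], [0.0, -1.0, -0.0], [-0.0, 0.0, -1.0]]
wrist_force: [-0.1, -0.4, 0.1]
grip_width: 0.0255
finger_force: 0.0
```

Emit:
carry_out(
  delta_pos=[
    [0, 0, 0],
    [0, 0, 0],
    [0, 0, 0],
    [0, 0, 0],
    [0, 0, 0],
  ],
  rotation=[
    [0, 0, 0],
    [0, 0, 0],
    [0, 0, 0],
    [0, 0, 0],
    [0, 0, 0],
  ],
  claw=[-1, -1, -1, -1, -1],
)

```text
clock: 6.33
tcp_pos: [0.5446, -0.035, 0.0934]
tcp_rot: [[1.0, -0.0, 0.0], [-0.0, -1.0, -0.0], [0.0, 0.0, -1.0]]
wrist_force: [-0.1, -0.2, 0.7]
grip_width: 0.0131
finger_force: 38.9
```

Emit:
carry_out(
  delta_pos=[
    [0, 0, -0.05],
    [0, 0, -0.1],
    [0, 0, -0.15],
    [0, 0, -0.15],
    [0, 0, -0.1],
  ],
  rotation=[
    [0, 0, 0],
    [0, 0, 0],
    [0, 0, 0],
    [0, 0, 0],
    [0, 0, 0],
  ],
  claw=[-1, -1, -1, -1, -1],
)

```text
clock: 6.75
tcp_pos: [0.5451, -0.0352, 0.2073]
tcp_rot: [[1.0, -0.0, 0.003], [-0.0, -1.0, -0.0], [0.003, 0.0, -1.0]]
wrist_force: [0.3, 0.6, 0.1]
grip_width: 0.0129
finger_force: 39.0
```

Emit:
carry_out(
  delta_pos=[
    [-0.04, -0.17, 0],
    [-0.04, -0.17, 0],
    [-0.04, -0.17, 0],
    [-0.04, -0.17, 0],
    [-0.04, -0.17, 0],
  ],
  rotation=[
    [0, 0, 0],
    [0, 0, 0],
    [0, 0, 0],
    [0, 0, 0],
    [0, 0, 0],
  ],
  claw=[-1, -1, -1, -1, -1],
)

```text
clock: 7.17
tcp_pos: [0.5039, 0.1364, 0.2041]
tcp_rot: [[1.0, -0.0, 0.001], [-0.0, -1.0, 0.0], [0.001, -0.0, -1.0]]
wrist_force: [1.1, -0.1, -0.9]
grip_width: 0.0129
finger_force: 39.1
```

Emit:
carry_out(
  delta_pos=[
    [-0.04, -0.15, 0],
    [-0.015, -0.11, 0],
    [0, 0, 0],
    [0, 0, 0],
    [0, 0, 0],
  ],
  rotation=[
    [0, 0, 0],
    [0, 0, 0],
    [0, 0, 0],
    [0, 0, 0],
    [0, 0, 0],
  ],
  claw=[-1, -1, -1, -1, -1],
)

```text
clock: 7.58
tcp_pos: [0.4936, 0.1869, 0.2037]
tcp_rot: [[1.0, 0.0, 0.0], [0.0, -1.0, -0.0], [0.0, 0.0, -1.0]]
wrist_force: [-0.2, -0.6, -0.3]
grip_width: 0.013
finger_force: 39.2
```

```bash
python3 - <<'E'
from h import *
np.set_printoptions(precision=4,suppress=True)
s=readout.get_state(); print(s['clock'],s['tcp_pos'],s['wrist_force'])
x,y,z=s['tcp_pos']
c=save('wrist','w4.png'); print('top,foot,mouth',proj(c,[[x,y,z+.0367],[x,y,z-.0833],[.493,.1878,.073]]))
for n in('wrist','scene','side'):
    d=capture(n)
    o=outline_of(n,'rod')
    if o:
        yx=np.argwhere(o[0]['mask']); print(n,o[0]['confidence'],len(yx),yx.min(0)[::-1],yx.max(0)[::-1],'pred',proj(d,[[x,y,z+.0367],[x,y,z-.0833],[.493,.1878,.073]]).round(1).tolist())
        if n=='side': sv=d
sd=capture('side')['color'];sc=capture('scene')['color']
a=cv2.resize(sd[70:220,180:330],(400,400),interpolation=2);b=cv2.resize(sc[110:260,345:495],(400,400),interpolation=2)
w=cv2.imread('pics/w4.png')[:, :, ::-1][180:480,170:470]; 
cv2.imwrite('pics/c4.png',np.vstack([np.hstack([a,b])])[:,:,::-1])
E
```

```text
7.5833 [0.4936 0.1869 0.2037] [-0.201  -0.6275 -0.2875]
top,foot,mouth [[322.957  373.5665]
 [321.8602 242.5484]
 [320.3424 220.5666]]
wrist 0.68 4307 [302 238] [340 390] pred [[321.7, 374.0], [321.2, 242.8], [319.8, 220.8]]
scene 0.58 120 [417 165] [425 190] pred [[426.1, 147.9], [418.7, 190.2], [416.3, 204.7]]
side 0.67 151 [250 136] [256 163] pred [[249.9, 116.2], [253.8, 163.1], [254.7, 179.7]]
```

View pics/w4.png

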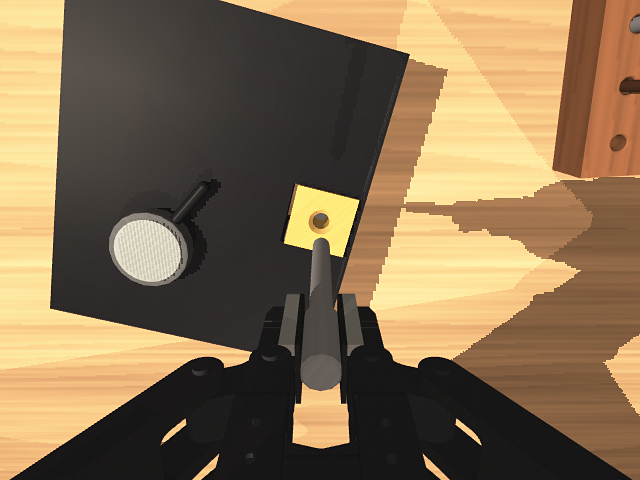

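View pics/c4.png

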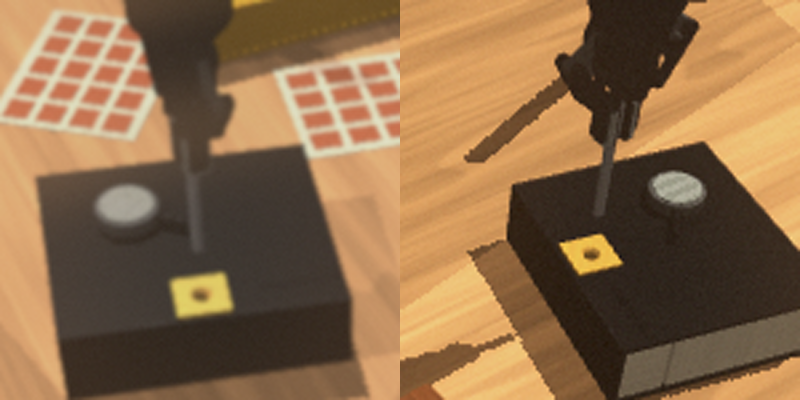

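Wrist view: rod hangs upright, top at (321,373), foot (321,242), bore at (320,220), matching the predictions to a pixel; side and scene agree (foot just above the plate).

Emit:
carry_out(
  delta_pos=[
    [-0.003, -0.004, 0.06],
    [0, 0, 0.08],
    [0, 0, 0.05],
    [0, 0, 0.02],
    [0, 0, 0],
  ],
  rotation=[
    [0, 0, 0],
    [0, 0, 0],
    [0, 0, 0],
    [0, 0, 0],
    [0, 0, 0],
  ],
  claw=[-1, -1, -1, -1, -1],
  force=25,
)

```text
clock: 8.45
tcp_pos: [0.4924, 0.1874, 0.1596]
tcp_rot: [[1.0, -0.0, -0.002], [-0.0, -1.0, -0.002], [-0.002, 0.002, -1.0]]
wrist_force: [-0.8, 0.5, -1.0]
grip_width: 0.013
finger_force: 39.2
```

Emit:
carry_out(
  delta_pos=[
    [0, 0, 0.01],
    [0, 0, 0.01],
    [0, 0, 0.01],
    [0, 0, 0.01],
    [0, 0, 0.01],
  ],
  rotation=[
    [0, 0, 0],
    [0, 0, 0],
    [0, 0, 0],
    [0, 0, 0],
    [0, 0, 0],
  ],
  claw=[-1, -1, -1, -1, -1],
)

```text
clock: 8.87
tcp_pos: [0.4931, 0.1879, 0.1514]
tcp_rot: [[1.0, -0.0, 0.0], [-0.0, -1.0, 0.0], [0.0, -0.0, -1.0]]
wrist_force: [0.1, 0.4, -0.3]
grip_width: 0.0131
finger_force: 39.2
```

Emit:
carry_out(
  delta_pos=[
    [0, 0, 0.01],
    [0, 0, 0.01],
    [0, 0, 0.01],
    [0, 0, 0.01],
    [0, 0, 0.01],
  ],
  rotation=[
    [0, 0, 0],
    [0, 0, 0],
    [0, 0, 0],
    [0, 0, 0],
    [0, 0, 0],
  ],
  claw=[-1, -1, -1, -1, -1],
)

```text
clock: 9.28
tcp_pos: [0.493, 0.1878, 0.1411]
tcp_rot: [[1.0, -0.0, -0.0], [-0.0, -1.0, -0.0], [-0.0, 0.0, -1.0]]
wrist_force: [-0.6, 0.8, -0.5]
grip_width: 0.0129
finger_force: 39.2
```

Emit:
carry_out(
  delta_pos=[
    [0, 0, 0.01],
    [0, 0, 0.01],
    [0, 0, 0.01],
    [0, 0, 0.01],
    [0, 0, 0],
  ],
  rotation=[
    [0, 0, 0],
    [0, 0, 0],
    [0, 0, 0],
    [0, 0, 0],
    [0, 0, 0],
  ],
  claw=[-1, -1, -1, -1, -1],
)

```text
clock: 9.7
tcp_pos: [0.4928, 0.1877, 0.1327]
tcp_rot: [[1.0, -0.0, -0.001], [-0.0, -1.0, -0.0], [-0.001, 0.0, -1.0]]
wrist_force: [0.2, -0.2, 0.1]
grip_width: 0.0128
finger_force: 39.2
```

Emit:
carry_out(
  delta_pos=[
    [0, 0, 0.01],
    [0, 0, 0.01],
    [0, 0, 0.01],
    [0, 0, 0.01],
  ],
  rotation=[
    [0, 0, 0],
    [0, 0, 0],
    [0, 0, 0],
    [0, 0, 0],
  ],
  claw=[-1, -1, -1, -1],
)

```text
clock: 10.03
tcp_pos: [0.4934, 0.1879, 0.1262]
tcp_rot: [[1.0, 0.0, 0.002], [0.0, -1.0, 0.0], [0.002, -0.0, -1.0]]
wrist_force: [-1.3, -0.8, 4.5]
grip_width: 0.0133
finger_force: 39.7
```

Emit:
carry_out(
  delta_pos=[
    [0, 0, 0.006],
    [0, 0, 0.006],
    [0, 0, 0.006],
  ],
  rotation=[
    [0, 0, 0],
    [0, 0, 0],
    [0, 0, 0],
  ],
  claw=[-1, -1, -1],
)

```text
clock: 10.28
tcp_pos: [0.4932, 0.1879, 0.1219]
tcp_rot: [[1.0, -0.0, 0.001], [-0.0, -1.0, 0.0], [0.001, -0.0, -1.0]]
wrist_force: [-0.4, -0.3, 5.2]
grip_width: 0.0129
finger_force: 39.7
```

Emit:
carry_out(
  delta_pos=[
    [0, 0, 0.005],
    [0, 0, 0.005],
  ],
  rotation=[
    [0, 0, 0],
    [0, 0, 0],
  ],
  claw=[-1, -1],
)

```text
clock: 10.45
tcp_pos: [0.4932, 0.1879, 0.1198]
tcp_rot: [[1.0, -0.0, 0.0], [-0.0, -1.0, 0.0], [0.0, -0.0, -1.0]]
wrist_force: [-0.0, -0.2, 3.3]
grip_width: 0.0126
finger_force: 39.7
```

Emit:
carry_out(
  delta_pos=[
    [0, 0, 0.005],
    [0, 0, 0.005],
  ],
  rotation=[
    [0, 0, 0],
    [0, 0, 0],
  ],
  claw=[-1, -1],
)

```text
clock: 10.62
tcp_pos: [0.4931, 0.1879, 0.1177]
tcp_rot: [[1.0, -0.0, 0.0], [-0.0, -1.0, 0.0], [0.0, -0.0, -1.0]]
wrist_force: [0.2, 0.4, 2.9]
grip_width: 0.013
finger_force: 39.7
```

Emit:
carry_out(
  delta_pos=[
    [0, 0, 0.005],
    [0, 0, 0.005],
  ],
  rotation=[
    [0, 0, 0],
    [0, 0, 0],
  ],
  claw=[-1, -1],
)

```text
clock: 10.78
tcp_pos: [0.4931, 0.1879, 0.1156]
tcp_rot: [[1.0, -0.0, 0.0], [-0.0, -1.0, -0.0], [0.0, 0.0, -1.0]]
wrist_force: [0.1, 0.4, 4.2]
grip_width: 0.0129
finger_force: 39.7
```

Emit:
carry_out(
  delta_pos=[
    [0, 0, 0.005],
    [0, 0, 0.005],
  ],
  rotation=[
    [0, 0, 0],
    [0, 0, 0],
  ],
  claw=[-1, -1],
)

```text
clock: 10.95
tcp_pos: [0.4931, 0.1879, 0.1136]
tcp_rot: [[1.0, -0.0, 0.0], [-0.0, -1.0, 0.0], [0.0, -0.0, -1.0]]
wrist_force: [-0.2, 0.0, 4.7]
grip_width: 0.0129
finger_force: 39.7
```

Emit:
carry_out(
  delta_pos=[
    [0, 0, 0.005],
    [0, 0, 0.005],
  ],
  rotation=[
    [0, 0, 0],
    [0, 0, 0],
  ],
  claw=[-1, -1],
)

```text
clock: 11.12
tcp_pos: [0.493, 0.1879, 0.1116]
tcp_rot: [[1.0, -0.0, 0.0], [-0.0, -1.0, -0.0], [0.0, 0.0, -1.0]]
wrist_force: [0.2, 0.8, 4.8]
grip_width: 0.0129
finger_force: 39.7
```

Emit:
carry_out(
  delta_pos=[
    [0, 0, 0.005],
    [0, 0, 0.005],
  ],
  rotation=[
    [0, 0, 0],
    [0, 0, 0],
  ],
  claw=[-1, -1],
)

```text
clock: 11.28
tcp_pos: [0.493, 0.1878, 0.1096]
tcp_rot: [[1.0, -0.0, 0.0], [-0.0, -1.0, -0.0], [0.0, 0.0, -1.0]]
wrist_force: [0.4, 0.4, 3.5]
grip_width: 0.0129
finger_force: 39.7
```

Emit:
carry_out(
  delta_pos=[
    [0, 0, 0.005],
    [0, 0, 0.005],
  ],
  rotation=[
    [0, 0, 0],
    [0, 0, 0],
  ],
  claw=[-1, -1],
)

```text
clock: 11.45
tcp_pos: [0.4931, 0.1878, 0.1078]
tcp_rot: [[1.0, -0.0, 0.0], [-0.0, -1.0, -0.0], [0.0, 0.0, -1.0]]
wrist_force: [1.0, -0.4, 9.7]
grip_width: 0.0129
finger_force: 40.2
```

Emit:
carry_out(
  delta_pos=[
    [0, 0, 0.003],
  ],
  rotation=[
    [0, 0, 0],
  ],
  claw=[-1],
)

```text
clock: 11.53
tcp_pos: [0.4934, 0.1878, 0.1078]
tcp_rot: [[1.0, 0.0, 0.001], [0.0, -1.0, -0.0], [0.001, 0.0, -1.0]]
wrist_force: [-0.7, -0.6, 8.5]
grip_width: 0.0128
finger_force: 40.1
```

Emit:
carry_out(
  delta_pos=[
    [0, 0, 0.002],
    [0, 0, 0],
  ],
  rotation=[
    [0, 0, 0],
    [0, 0, 0],
  ],
  claw=[-1, -1],
)

```text
clock: 11.7
tcp_pos: [0.4934, 0.1878, 0.1078]
tcp_rot: [[1.0, 0.0, 0.001], [0.0, -1.0, 0.0], [0.001, -0.0, -1.0]]
wrist_force: [-1.0, -0.3, 8.8]
grip_width: 0.013
finger_force: 40.2
```

Emit:
carry_out(
  delta_pos=[
    [0, 0, -0.005],
    [0, 0, 0],
    [0, 0, 0],
    [0, 0, 0],
    [0, 0, 0],
  ],
  rotation=[
    [0, 0, 0],
    [0, 0, 0],
    [0, 0, 0],
    [0, 0, 0],
    [0, 0, 0],
  ],
  claw=[-1, 1, 1, 1, 1],
)

```text
clock: 12.12
tcp_pos: [0.4926, 0.1876, 0.1068]
tcp_rot: [[1.0, -0.0, -0.001], [-0.0, -1.0, -0.001], [-0.001, 0.001, -1.0]]
wrist_force: [0.2, 0.3, -1.1]
grip_width: 0.061
finger_force: 0.0
```

Emit:
carry_out(
  delta_pos=[
    [0, 0, 0],
    [0, 0, -0.04],
    [0, 0, -0.1],
    [0, 0, -0.16],
    [0, 0, -0.16],
  ],
  rotation=[
    [0, 0, 0],
    [0, 0, 0],
    [0, 0, 0],
    [0, 0, 0],
    [0, 0, 0],
  ],
  claw=[1, 1, 1, 1, 1],
)

```text
clock: 12.53
tcp_pos: [0.4925, 0.1873, 0.2006]
tcp_rot: [[1.0, -0.0, -0.001], [-0.0, -1.0, -0.001], [-0.001, 0.001, -1.0]]
wrist_force: [0.4, 0.5, 1.1]
grip_width: 0.0851
finger_force: 0.0
```

Emit:
carry_out(
  delta_pos=[
    [0, 0, -0.1],
    [0.05, 0.18, 0],
    [0, 0.19, 0],
    [0, 0.19, 0],
    [0, 0.19, 0],
  ],
  rotation=[
    [0, 0, 0],
    [0, 0, 0],
    [0, 0, 0],
    [0, 0, 0],
    [0, 0, 0],
  ],
  claw=[1, 1, 1, 1, 1],
)

```text
clock: 12.95
tcp_pos: [0.5028, 0.0365, 0.2205]
tcp_rot: [[1.0, 0.001, 0.001], [0.001, -1.0, 0.0], [0.001, -0.0, -1.0]]
wrist_force: [1.5, 0.1, 0.4]
grip_width: 0.0854
finger_force: 0.0
```

```bash
python3 - <<'E'
from h import *
np.set_printoptions(precision=4,suppress=True)
s=readout.get_state(); print(s['clock'],s['tcp_pos'],s['wrist_force'])
ims=[]
for n in('scene','side'):
    d=capture(n); o=outline_of(n,'rod'); 
    for r in o[:1]:
        yx=np.argwhere(r['mask']); top=yx[yx[:,0]<=yx[:,0].min()+1].mean(0)[::-1]
        print(n,r['confidence'],len(yx),yx.min(0)[::-1],yx.max(0)[::-1],'top',top)
    for h in (.0664,.0714,.0764): print(h,proj(d,[[.493,.1878,.073+h],[.493,.1878,.073]]).round(1).tolist())
    u,v=proj(d,[[.493,.1878,.11]])[0].astype(int)
    ims.append(cv2.resize(d['color'][v-38:v+37,u-38:u+37],(400,400),interpolation=0))
    r=find_in(n,'cursor_grip'); print(r[:2]); 
    for q in r[:1]: print(atz(d,q['point'],.055))
cv2.imwrite('pics/c5.png',np.hstack(ims)[:,:,::-1])
# gauge geometry from first wrist view
import pickle
c=pickle.load(open('w2.pkl','rb'))
for p in ((545,96),(591,101),(499,291),(546,298),(578,263)): print(p,atz(c,p,.014),atz(c,p,.071))
E
```

```text
12.95 [0.5028 0.0365 0.2205] [1.4518 0.0849 0.3989]
scene 0.52 102 [416 181] [422 205] top [420.    181.625]
0.0664 [[420.0, 183.7], [416.3, 204.7]]
0.0714 [[420.3, 182.0], [416.3, 204.7]]
0.0764 [[420.6, 180.3], [416.3, 204.7]]
[{'point': [264.5, 295.6], 'confidence': 0.67}]
[ 0.5233 -0.2469  0.055 ]
side 0.59 179 [251 153] [257 182] top [253.5 153.6]
0.0664 [[252.8, 156.0], [254.7, 179.7]]
0.0714 [[252.6, 154.1], [254.7, 179.7]]
0.0764 [[252.4, 152.2], [254.7, 179.7]]
[{'point': [354.6, 333.6], 'confidence': 0.84}]
[ 0.5016 -0.2437  0.055 ]
(545, 96) [ 0.6428 -0.2274  0.014 ] [ 0.6426 -0.1973  0.071 ]
(591, 101) [ 0.6387 -0.267   0.014 ] [ 0.6391 -0.2306  0.071 ]
(499, 291) [ 0.461  -0.2137  0.014 ] [ 0.4896 -0.1858  0.071 ]
(546, 298) [ 0.4532 -0.2614  0.014 ] [ 0.4831 -0.2259  0.071 ]
(578, 263) [ 0.4906 -0.2857  0.014 ] [ 0.5146 -0.2463  0.071 ]
```

View pics/c5.png

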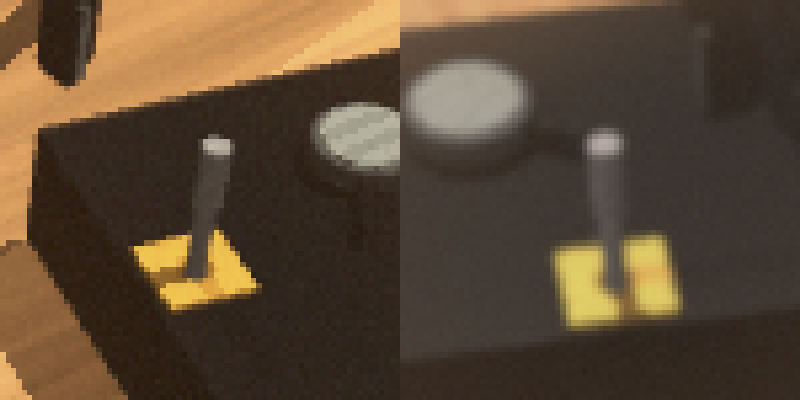

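Both crops show the rod standing upright in the bore; tops at rows 181.6 / 153.6 agree with a 71.4 mm projection (182.0 / 154.1). Now to the gauge.

Emit:
carry_out(
  delta_pos=[
    [0.02, 0.19, 0],
    [0.02, 0.19, 0],
    [0.02, 0.19, 0],
    [0.02, 0.19, 0],
    [0.02, 0.19, 0],
  ],
  rotation=[
    [0, 0, 0],
    [0, 0, 0],
    [0, 0, 0],
    [0, 0, 0],
    [0, 0, 0],
  ],
  claw=[1, 1, 1, 1, 1],
)

```text
clock: 13.67
tcp_pos: [0.5234, -0.1525, 0.2198]
tcp_rot: [[1.0, 0.003, 0.0], [0.003, -1.0, -0.0], [0.0, 0.0, -1.0]]
wrist_force: [1.3, 0.6, 0.1]
grip_width: 0.0856
finger_force: 0.0
```

Emit:
carry_out(
  delta_pos=[
    [0.02, 0.19, 0],
    [0.02, 0.19, 0],
    [0, 0.07, 0],
    [0, 0, 0],
    [0, 0, 0],
  ],
  rotation=[
    [0, 0, 0],
    [0, 0, 0],
    [0, 0, 0],
    [0, 0, 0],
    [0, 0, 0],
  ],
  claw=[1, 1, 1, 1, 1],
)

```text
clock: 14.08
tcp_pos: [0.5313, -0.2419, 0.2191]
tcp_rot: [[1.0, -0.0, -0.001], [-0.0, -1.0, 0.0], [-0.001, -0.0, -1.0]]
wrist_force: [0.4, 1.1, -0.5]
grip_width: 0.0852
finger_force: 0.0
```

```bash
python3 - <<'E'
from h import *
import pickle
np.set_printoptions(precision=4,suppress=True)
s=readout.get_state(); print(s['clock'],s['tcp_pos'],s['tcp_rot'])
c=save('wrist','w6.png'); pickle.dump(c,open('w6.pkl','wb'))
o=outline_of('wrist','cursor')
print([(q['point'],q['confidence']) for q in o], [(q['point'],q['confidence']) for q in find_in('wrist','cursor_grip')])
cv2.imwrite('pics/w6c.png',cv2.resize(c['color'][60:390,200:480],(680,600)*1,interpolation=cv2.INTER_CUBIC)[:,:,::-1])
E
```

```text
14.0833 [ 0.5313 -0.2419  0.2191] [[ 1.     -0.0003 -0.0012]
 [-0.0003 -1.      0.0002]
 [-0.0012 -0.0002 -1.    ]]
[([316.6, 228.9], 0.85)] [([320.7, 229.4], 0.83)]
```

View pics/w6.png

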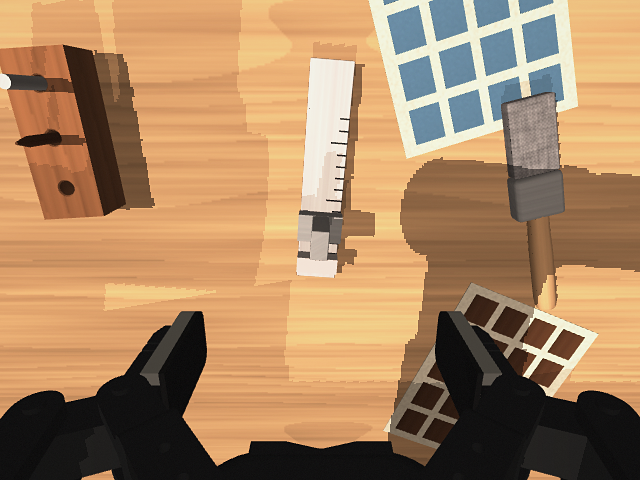

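The picture shows the gauge running up-image, rail far end at (312–355, 60), near end at (297–335, 276), the tab's top around (319, 245), jaws nearly shut. I'll close the jaw to zero as the reference, then open it by the measured travel.

```bash
python3 - <<'E'
from h import *
import pickle
np.set_printoptions(precision=4,suppress=True)
c=pickle.load(open('w6.pkl','rb')); im=c['color'].astype(int)
sat=im.max(2)-im.min(2); m=(sat<45); k=np.zeros_like(m);k[50:285,285:370]=1; m&=k&(im.max(2)>150)
n,l,st,ct=cv2.connectedComponentsWithStats(m.astype(np.uint8)); 
for i in range(1,n):
    if st[i,4]>30: print(i,st[i],im[l==i].mean(0))
i=1+st[1:,4].argmax(); P=np.argwhere(l==i)[:,::-1]
W=np.array([atz(c,p,.014)[:2] for p in P],np.float32); r=cv2.minAreaRect(W); print(r)
# left rail edge fit
E=[];F=[]
for v in range(70,200):
    u=P[P[:,1]==v][:,0]
    if len(u): E.append(atz(c,(u.min(),v),.014)[:2]);F.append(atz(c,(u.max(),v),.014)[:2])
for e in (E,F):
    e=np.array(e); print('edge',np.polyfit(e[:,0],e[:,1],1), 'y at .5',np.polyval(np.polyfit(e[:,0],e[:,1],1),.5))
for u in (306,319): print(u,[im[v,u].tolist() for v in range(205,282,4)])
for p in ((319,231),(319,262),(319,246)): print(p,atz(c,p,.071))
E
```

```text
1 [ 301   58   54  155 6249] [240.5154 231.8545 219.9238]
2 [ 297  215   40   63 1695] [218.8968 203.3168 190.4566]
((0.5790784358978271, -0.24545300006866455), (0.03519883006811142, 0.12523266673088074), 85.70256805419922)
edge [-0.0744 -0.1852] y at .5 -0.2223666017256739
edge [-0.0853 -0.2127] y at .5 -0.25535085165799587
306 [[230, 211, 196], [240, 218, 201], [64, 59, 56], [200, 185, 173], [203, 187, 174], [206, 189, 176], [196, 182, 170], [201, 186, 172], [200, 183, 172], [208, 189, 176], [227, 207, 190], [229, 209, 192], [87, 78, 71], [82, 73, 67], [243, 227, 214], [243, 227, 215], [243, 228, 214], [243, 234, 222], [241, 184, 121], [237, 178, 120]]
319 [[234, 218, 201], [235, 218, 202], [62, 58, 54], [62, 57, 53], [66, 60, 57], [66, 60, 56], [66, 61, 56], [204, 187, 174], [201, 186, 174], [199, 184, 172], [200, 185, 172], [197, 183, 171], [199, 182, 172], [199, 185, 172], [247, 232, 219], [243, 227, 214], [243, 227, 215], [243, 229, 216], [241, 181, 117], [236, 178, 118]]
(319, 231) [ 0.5171 -0.2399  0.071 ]
(319, 262) [ 0.4918 -0.2399  0.071 ]
(319, 246) [ 0.505  -0.2399  0.071 ]
```

Emit:
carry_out(
  delta_pos=[
    [-0.134, -0.01, 0],
    [0, 0, 0.15],
    [0, 0, 0.18],
    [0, 0, 0.18],
    [0, 0, 0.15],
  ],
  rotation=[
    [0, 0, 0],
    [0, 0, 0.048],
    [0, 0, 0],
    [0, 0, 0],
    [0, 0, 0],
  ],
  claw=[1, 1, 1, 1, 1],
)

```text
clock: 14.65
tcp_pos: [0.5039, -0.2385, 0.0858]
tcp_rot: [[0.997, -0.073, 0.0], [-0.073, -0.997, 0.001], [-0.0, -0.001, -1.0]]
wrist_force: [-0.3, 1.3, -0.9]
grip_width: 0.0854
finger_force: 0.0
```

Emit:
carry_out(
  delta_pos=[
    [0, 0, 0.1],
    [0, 0, 0],
    [0, 0, 0],
    [0, 0, 0],
  ],
  rotation=[
    [0, 0, 0],
    [0, 0, 0],
    [0, 0, 0],
    [0, 0, 0],
  ],
  claw=[1, 1, 1, 1],
)

```text
clock: 14.98
tcp_pos: [0.5055, -0.24, 0.0701]
tcp_rot: [[0.997, -0.074, 0.003], [-0.074, -0.997, -0.001], [0.003, 0.001, -1.0]]
wrist_force: [0.3, 0.3, 0.7]
grip_width: 0.0853
finger_force: 0.0
```

```bash
python3 - <<'E'
from h import *
np.set_printoptions(precision=4,suppress=True)
s=readout.get_state(); print(s['clock'],s['tcp_pos'],s['tcp_rot'],s['wrist_force'])
c=capture('wrist'); o=outline_of('wrist','cursor')
im=c['color'].astype(int)
print('pred tab top corners',proj(c,[[.5045+a*.012,-.24+b*.007,.071] for a in(-1,1) for b in (-1,1)]).round(1).tolist())
if o:
    yx=np.argwhere(o[0]['mask']); print(o[0]['confidence'],yx.min(0)[::-1],yx.max(0)[::-1])
u,v=proj(c,[[.5045,-.24,.071]])[0].astype(int)
print(u,v,'row',[int(im[v,x].sum()//3) for x in range(u-60,u+61,4)],'col',[int(im[y,u].sum()//3) for y in range(max(0,v-90),min(480,v+61),5)])
E
```

```text
14.9833 [ 0.5055 -0.24    0.0701] [[ 0.9973 -0.074   0.0029]
 [-0.074  -0.9973 -0.0014]
 [ 0.003   0.0012 -1.    ]] [0.2839 0.258  0.7309]
pred tab top corners [[341.9, 341.9], [307.3, 344.0], [338.5, 288.1], [302.2, 290.4]]
0.72 [283 240] [361 340]
322 316 row [186, 186, 186, 186, 186, 186, 188, 76, 78, 78, 78, 94, 106, 106, 107, 105, 106, 105, 103, 101, 77, 76, 77, 76, 108, 107, 105, 106, 99, 97, 96] col [107, 109, 108, 56, 59, 57, 58, 58, 59, 58, 60, 59, 58, 104, 107, 103, 105, 105, 105, 106, 105, 107, 107, 139, 175, 179, 182, 192, 189, 184, 183]
```

Emit:
carry_out(
  delta_pos=[
    [0, 0, 0.08],
    [0, 0, 0.06],
    [0, 0, 0],
    [0, 0, 0],
    [0, 0, 0],
  ],
  rotation=[
    [0, 0, 0],
    [0, 0, 0],
    [0, 0, 0],
    [0, 0, 0],
    [0, 0, 0],
  ],
  claw=[1, 1, 1, 1, 1],
)

```text
clock: 15.5
tcp_pos: [0.5045, -0.2404, 0.0406]
tcp_rot: [[0.997, -0.075, 0.001], [-0.075, -0.997, -0.001], [0.001, 0.001, -1.0]]
wrist_force: [0.4, -0.3, 0.1]
grip_width: 0.0854
finger_force: 0.0
```

Emit:
carry_out(
  delta_pos=[
    [0, 0, 0],
    [0, 0, 0],
    [0, 0, 0],
    [0, 0, 0],
    [0, 0, 0],
  ],
  rotation=[
    [0, 0, 0],
    [0, 0, 0],
    [0, 0, 0],
    [0, 0, 0],
    [0, 0, 0],
  ],
  claw=[-1, -1, -1, -1, -1],
  force=30,
)

```text
clock: 15.92
tcp_pos: [0.5042, -0.2402, 0.0399]
tcp_rot: [[0.997, -0.075, 0.0], [-0.075, -0.997, -0.0], [0.0, 0.0, -1.0]]
wrist_force: [0.2, 0.0, 0.1]
grip_width: 0.0256
finger_force: 0.0
```

Emit:
carry_out(
  delta_pos=[
    [0, 0, 0],
    [0, 0, 0],
    [0, 0, 0],
    [0, 0, 0],
    [0, 0, 0],
  ],
  rotation=[
    [0, 0, 0],
    [0, 0, 0],
    [0, 0, 0],
    [0, 0, 0],
    [0, 0, 0],
  ],
  claw=[-1, -1, -1, -1, -1],
)

```text
clock: 16.33
tcp_pos: [0.5042, -0.2406, 0.04]
tcp_rot: [[0.997, -0.076, 0.0], [-0.076, -0.997, -0.001], [0.0, 0.001, -1.0]]
wrist_force: [-0.5, -3.7, 0.9]
grip_width: 0.0134
finger_force: 33.0
```

Emit:
carry_out(
  delta_pos=[
    [-0.01, 0, 0],
    [-0.01, 0, 0],
    [-0.01, 0, 0],
  ],
  rotation=[
    [0, 0, 0],
    [0, 0, 0],
    [0, 0, 0],
  ],
  claw=[-1, -1, -1],
)

```text
clock: 16.58
tcp_pos: [0.4986, -0.2402, 0.04]
tcp_rot: [[0.997, -0.075, 0.001], [-0.075, -0.997, -0.001], [0.001, 0.001, -1.0]]
wrist_force: [1.8, -5.5, -0.9]
grip_width: 0.0134
finger_force: 32.8
```

Emit:
carry_out(
  delta_pos=[
    [-0.01, 0, 0],
    [-0.01, 0, 0],
    [-0.01, 0, 0],
  ],
  rotation=[
    [0, 0, 0],
    [0, 0, 0],
    [0, 0, 0],
  ],
  claw=[-1, -1, -1],
)

```text
clock: 16.83
tcp_pos: [0.4925, -0.2397, 0.04]
tcp_rot: [[0.997, -0.076, 0.001], [-0.076, -0.997, -0.001], [0.001, 0.001, -1.0]]
wrist_force: [2.0, -4.9, -0.5]
grip_width: 0.0133
finger_force: 32.8
```

Emit:
carry_out(
  delta_pos=[
    [-0.01, 0, 0],
    [-0.01, 0, 0],
  ],
  rotation=[
    [0, 0, 0],
    [0, 0, 0],
  ],
  claw=[-1, -1],
)

```text
clock: 17.0
tcp_pos: [0.4888, -0.2394, 0.04]
tcp_rot: [[0.997, -0.075, 0.002], [-0.075, -0.997, -0.001], [0.002, 0.001, -1.0]]
wrist_force: [9.3, -6.5, -4.8]
grip_width: 0.0136
finger_force: 32.2
```

Emit:
carry_out(
  delta_pos=[
    [-0.002, 0, 0],
    [0, 0, 0],
  ],
  rotation=[
    [0, 0, 0],
    [0, 0, 0],
  ],
  claw=[-1, -1],
)

```text
clock: 17.17
tcp_pos: [0.4889, -0.2394, 0.04]
tcp_rot: [[0.997, -0.075, 0.003], [-0.075, -0.997, -0.001], [0.003, 0.001, -1.0]]
wrist_force: [5.4, -6.1, -2.1]
grip_width: 0.0135
finger_force: 32.5
```

```bash
python3 - <<'E'
from h import *
np.set_printoptions(precision=5,suppress=True)
s=readout.get_state(); print(s['tcp_pos'],s['tcp_rot'],s['wrist_force'])
E
```

```text
[ 0.48891 -0.2394   0.04001] [[ 0.99715 -0.07542  0.00307]
 [-0.07541 -0.99715 -0.00111]
 [ 0.00314  0.00088 -0.99999]] [ 5.37084 -6.09473 -2.05482]
```

Emit:
carry_out(
  delta_pos=[
    [0.04, 0, 0],
    [0.07, 0, 0],
    [0.08, 0, 0],
    [0.08, 0, 0],
    [0.05, 0, 0],
  ],
  rotation=[
    [0, 0, 0],
    [0, 0, 0],
    [0, 0, 0],
    [0, 0, 0],
    [0, 0, 0],
  ],
  claw=[-1, -1, -1, -1, -1],
)

```text
clock: 17.58
tcp_pos: [0.5519, -0.2443, 0.0399]
tcp_rot: [[0.997, -0.076, -0.001], [-0.076, -0.997, -0.001], [-0.001, 0.001, -1.0]]
wrist_force: [-4.2, -3.5, 4.7]
grip_width: 0.0135
finger_force: 33.5
```

Emit:
carry_out(
  delta_pos=[
    [0.02, 0, 0],
    [0.01, 0, 0],
    [0.01, 0, 0],
    [0, 0, 0],
    [0, 0, 0],
  ],
  rotation=[
    [0, 0, 0],
    [0, 0, 0],
    [0, 0, 0],
    [0, 0, 0],
    [0, 0, 0],
  ],
  claw=[-1, -1, -1, -1, -1],
)

```text
clock: 18.0
tcp_pos: [0.5593, -0.2448, 0.04]
tcp_rot: [[0.997, -0.076, 0.0], [-0.076, -0.997, -0.001], [0.0, 0.001, -1.0]]
wrist_force: [-0.5, -5.7, 1.3]
grip_width: 0.0136
finger_force: 33.1
```

```bash
python3 - <<'E'
from h import *
np.set_printoptions(precision=5,suppress=True)
s=readout.get_state(); p=s['tcp_pos']; print(p,s['tcp_rot'],s['wrist_force'], np.hypot(p[0]-.48891,p[1]+.2394))
E
```

```text
[ 0.55934 -0.24485  0.03999] [[ 0.99713 -0.0757   0.00044]
 [-0.0757  -0.99713 -0.00077]
 [ 0.0005   0.00074 -1.     ]] [-0.45079 -5.73043  1.28092] 0.07064118346163539
```

Emit:
carry_out(
  delta_pos=[
    [0.004, 0, 0],
    [0, 0, 0],
    [0, 0, 0],
  ],
  rotation=[
    [0, 0, 0],
    [0, 0, 0],
    [0, 0, 0],
  ],
  claw=[-1, -1, -1],
)

```text
clock: 18.25
tcp_pos: [0.5597, -0.2449, 0.04]
tcp_rot: [[0.997, -0.076, -0.0], [-0.076, -0.997, -0.001], [-0.0, 0.001, -1.0]]
wrist_force: [-2.7, -4.9, 1.8]
grip_width: 0.0135
finger_force: 33.3
```

```bash
python3 - <<'E'
from h import *
np.set_printoptions(precision=5,suppress=True)
s=readout.get_state(); p=s['tcp_pos']; print(p,s['wrist_force'], np.hypot(p[0]-.48891,p[1]+.2394))
E
```

```text
[ 0.5597  -0.24488  0.03996] [-2.66244 -4.89703  1.76148] 0.07100385734993186
```

Emit:
carry_out(
  delta_pos=[
    [0.002, 0, 0],
    [0, 0, 0],
    [0, 0, 0],
  ],
  rotation=[
    [0, 0, 0],
    [0, 0, 0],
    [0, 0, 0],
  ],
  claw=[-1, -1, -1],
)

```text
clock: 18.5
tcp_pos: [0.56, -0.2449, 0.04]
tcp_rot: [[0.997, -0.076, -0.001], [-0.076, -0.997, -0.001], [-0.001, 0.001, -1.0]]
wrist_force: [-1.8, -5.0, 3.0]
grip_width: 0.0132
finger_force: 33.3
```

Emit:
carry_out(
  delta_pos=[
    [0, 0, 0],
    [0, 0, 0],
    [0, 0, 0],
    [0, 0, 0],
    [0, 0, 0],
  ],
  rotation=[
    [0, 0, 0],
    [0, 0, 0],
    [0, 0, 0],
    [0, 0, 0],
    [0, 0, 0],
  ],
  claw=[1, 1, 1, 1, 1],
)

```text
clock: 18.92
tcp_pos: [0.5608, -0.2441, 0.0396]
tcp_rot: [[0.997, -0.075, 0.0], [-0.075, -0.997, 0.0], [0.0, -0.0, -1.0]]
wrist_force: [-0.8, 0.1, 0.3]
grip_width: 0.073
finger_force: 0.0
```

Emit:
carry_out(
  delta_pos=[
    [0, 0, 0],
    [0, 0, -0.05],
    [0, 0, -0.1],
    [0, 0, -0.15],
    [0, 0, -0.15],
  ],
  rotation=[
    [0, 0, 0],
    [0, 0, 0],
    [0, 0, 0],
    [0, 0, 0],
    [0, 0, 0],
  ],
  claw=[1, 1, 1, 1, 1],
)

```text
clock: 19.33
tcp_pos: [0.5603, -0.2444, 0.1308]
tcp_rot: [[0.997, -0.075, -0.001], [-0.075, -0.997, -0.0], [-0.001, 0.0, -1.0]]
wrist_force: [1.5, 0.0, 1.4]
grip_width: 0.0855
finger_force: 0.0
```

Emit:
carry_out(
  delta_pos=[
    [0, 0, -0.15],
    [0, 0, -0.15],
    [0, 0, -0.1],
    [0, 0, 0],
    [0, 0, 0],
  ],
  rotation=[
    [0, 0, 0],
    [0, 0, 0],
    [0, 0, 0],
    [0, 0, 0],
    [0, 0, 0],
  ],
  claw=[1, 1, 1, 1, 1],
)

```text
clock: 19.75
tcp_pos: [0.5614, -0.2446, 0.2121]
tcp_rot: [[0.997, -0.075, 0.004], [-0.075, -0.997, -0.001], [0.004, 0.0, -1.0]]
wrist_force: [0.3, 0.7, -1.0]
grip_width: 0.0852
finger_force: 0.0
```

```bash
python3 - <<'E'
from h import *
np.set_printoptions(precision=4,suppress=True)
s=readout.get_state(); print(s['clock'],s['tcp_pos'])
c=capture('wrist'); im=c['color'].astype(int)
e=np.array([.9972,-.0757]); o=np.array([.48885,-.2394])-.012*e  # zero point (fixed jaw face)
# profiles along gauge: tab top centre line at z .071, and fixed jaw top at z .030
for z,rng in ((.071,np.arange(.060,.110,.001)),(.030,np.arange(-.025,.02,.001))):
    uv=proj(c,[[*(o+t*e),z] for t in rng]).round().astype(int)
    print(z,[(round(t*1000),int(im[v,u].sum()//3)) for t,(u,v) in zip(rng,uv) if 0<=u<640 and 0<=v<480])
for n in ('scene','side'):
    d=capture(n); r=outline_of(n,'rod')
    if r: yx=np.argwhere(r[0]['mask']); print(n,r[0]['confidence'],yx.min(0)[::-1],yx.max(0)[::-1])
E
```

```text
19.75 [ 0.5614 -0.2446  0.2121]
0.071 [(60, 233), (61, 233), (62, 234), (63, 233), (64, 233), (65, 233), (66, 233), (67, 233), (68, 234), (69, 234), (70, 234), (71, 234), (72, 238), (73, 178), (74, 184), (75, 182), (76, 183), (77, 184), (78, 182), (79, 181), (80, 180), (81, 181), (82, 182), (83, 184), (84, 181), (85, 184), (86, 185), (87, 181), (88, 182), (89, 183), (90, 181), (91, 182), (92, 184), (93, 188), (94, 188), (95, 190), (96, 63), (97, 59), (98, 60), (99, 59), (100, 58), (101, 60), (102, 59), (103, 60), (104, 58), (105, 89), (106, 56), (107, 46), (108, 224), (109, 213)]
0.03 [(-25, 190), (-24, 187), (-23, 181), (-22, 182), (-21, 181), (-20, 180), (-19, 179), (-18, 176), (-17, 173), (-16, 171), (-15, 171), (-14, 239), (-13, 232), (-12, 228), (-11, 229), (-10, 229), (-9, 229), (-8, 228), (-7, 229), (-6, 229), (-5, 228), (-4, 229), (-3, 229), (-2, 229), (-1, 230), (0, 236), (1, 161), (2, 71), (3, 77), (4, 79), (5, 76), (6, 79), (7, 77), (8, 69), (9, 182), (10, 212), (11, 209), (12, 209), (13, 209), (14, 209), (15, 209), (16, 208), (17, 209), (18, 209), (19, 210)]
scene 0.71 [415 181] [423 206]
side 0.69 [250 153] [257 183]
```

```bash
python3 -c "
from cell import ticket
print(ticket.job_done())"
```

```text
the job is handed in; nothing more can be done
None
```

The depth rod is standing on the floor of the bore, about 48.6 mm deep, the slide gauge is set to about 71.4 mm to match the length left showing, and the job is handed in (no verdict was returned).

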